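# Stir the fresh wax beads

## Task

Take the wooden spatula from its rest and stir the wax beads in the warmer pot with its blade: three full, wide rounds about the middle of the pot, clockwise seen from above, with the blade's tip kept low among the beads so that they get moved about. Keep all the beads in the pot and your fingers off them, then lay the spatula back in both notches of its rest, pointing as it did before, and leave the bottle, jar and tin undisturbed.

Things in the scene. Friction and masses are not known exactly. Their poses are not given: they have to be found in the camera images.
- warmer: Wax warmer, fixed: round white housing, 180 mm across, 50 mm high, holding an open flared aluminium pot. Origin on its axis at the underside, on the table; z up; a small dial is on its -x side. The pot's flat floor is 12 mm above the origin and 110 mm across inside; its rim is 50 mm above the origin and 160 mm across inside.
- rest: Steel spatula rest, fixed: base plate 150 x 70 x 8 mm with two upright forks, 8 mm thick, 60 mm behind (-x) and 45 mm ahead (+x) of the origin. Each has a notch 24 mm wide, its floor 45 mm and prong tops 61 mm above the origin. Origin at table level; x runs along the lying spatula to its blade end, roughly towards the robot. Under the handle between the forks it is free down to the plate.
- spatula: Wooden spatula, 200 mm long, about 40 g, lying level in the rest's notches, 51 mm above the table. Origin on the handle's centre line, 80 mm from the handle's end, 120 mm from the blade's tip, between the forks: grip here. x points to the blade, z up as it lies. Handle 135 mm long, 14 wide (y), 12 thick (z); blade the last 65 mm, 34 wide, 6 thick. Balance point at x = +24 mm.
- spatula_tip (a point): middle of the end edge of the spatula's blade, 120 mm ahead of the spatula's origin
- bottle: bystander: standing clear plastic bottle, 64 mm across, 140 mm high; origin under its centre
- jar: bystander: small glass jar, 56 mm across, 55 mm high; origin under its centre
- tin: bystander: closed round aluminium tin, 64 mm across, 60 mm high; origin under its centre
- bead0_center (a point): centre of bead 0 of 8: hard, unmelted wax bead, a ball 20 mm across, lying on the pot's floor; at first the beads lie in a ring there, the middle 45 mm bare
- bead1_center (a point): centre of bead 1 of 8: hard, unmelted wax bead, a ball 20 mm across, lying on the pot's floor; at first the beads lie in a ring there, the middle 45 mm bare
- bead2_center (a point): centre of bead 2 of 8: hard, unmelted wax bead, a ball 20 mm across, lying on the pot's floor; at first the beads lie in a ring there, the middle 45 mm bare
- bead3_center (a point): centre of bead 3 of 8: hard, unmelted wax bead, a ball 20 mm across, lying on the pot's floor; at first the beads lie in a ring there, the middle 45 mm bare
- bead4_center (a point): centre of bead 4 of 8: hard, unmelted wax bead, a ball 20 mm across, lying on the pot's floor; at first the beads lie in a ring there, the middle 45 mm bare
- bead5_center (a point): centre of bead 5 of 8: hard, unmelted wax bead, a ball 20 mm across, lying on the pot's floor; at first the beads lie in a ring there, the middle 45 mm bare
- bead6_center (a point): centre of bead 6 of 8: hard, unmelted wax bead, a ball 20 mm across, lying on the pot's floor; at first the beads lie in a ring there, the middle 45 mm bare
- bead7_center (a point): centre of bead 7 of 8: hard, unmelted wax bead, a ball 20 mm across, lying on the pot's floor; at first the beads lie in a ring there, the middle 45 mm bare
Things that resemble listed ones, but are neither listed nor needed, are in the scene too. What is meant by the spatula is not pink, and is the larger of those in its own colour.

How it is judged:
By the outcome, as a careful person would: the job done as asked, in the order asked, and still so for the second after the job is handed in, with the robot touching nothing.
It also fails if it takes over 72 s, if anything falls off the work surface, if the arm or the gripper's body presses on something with over 40 N, if the wrist force passes 120 N, or if a joint passes its speed limit or range.

## Robot

A 7-joint arm with a two-finger parallel gripper is mounted at the origin on the work surface. World frame = base frame: x ahead of the robot, y to its left, z up, the work surface at z = 0. Lengths are in mm, angles in rad, forces in N, time in s.
With the tool pointing down it reaches from about 400 to 875 mm from the base axis. Payload 4.4 kg.
Tool frame: the origin (TCP) lies at the very end of the fingers, on their centre line; the grasp point (between the pads) lies 19 mm behind it; y points along the fingers, z is the direction in which the jaws open and shut, and the axes are right-handed (so a half turn about y gives the same grasp; the last joint's range is limited). The gripper opens to 85 mm and grips with 20 to 120 N. Pads are 22 mm wide; open, the fingers measure 114 mm over their backs; the gripper's body (76 mm by 85 mm) begins 54 mm behind the grasp point. The pads swing forward as they close: fully open they stand 13 mm farther back than shut.
Start: joints at [-1.282, 0.628, 0.038, 1.517, -0.027, 0.996, -0.02], TCP at [225.789, 609.538, 231.313] pointing down, gripper open.
Joint ranges: [-3.06, 3.06], [-0.37, 2.12], [-1.25, 1.32], [0.18, 2.47], [-1.1, 4.24], [0.23, 1.98], [-2.94, 2.94]. Speed limits (rad/s): [2.57, 2.57, 3.14, 3.14, 3.14, 3.14, 3.14].

## Interface

Orientations are given as [roll, pitch, yaw] about the fixed x, y, z axes, in that order (R = Rz(yaw) Ry(pitch) Rx(roll)).
In Python, from cell import * gives the robot as it stands.
- The arm moves only by the tool apply_moves, never from a script. Its argument "targets" is a list of rows, each a list of 6 numbers: the shift along the tool's x, y, z in units of 40 mm (1.0 is 40 mm), then the turn, a rotation vector about the tool's x, y, z in units of 8 degrees (1.0 is 8 degrees). A call has 1 to 12 rows; each row shifts and turns the commanded pose from where the row before left it, along the tool's axes as they then stand; what a row does not reach is not made up. A row lasts 1/8 s, in which the tool goes at most 62.5 mm and 10.7 degrees, less where a joint would pass 70% of its speed; a pose out of reach is approached as far as the arm can. A call is refused whole if a number of a shift passes 1 or a number of a turn 1, either way. A call with a gripper value outside its range is refused whole. "jaw" is the gripper command: -1 is shut, 1 is fully open, values between are in proportion, set as the call begins (left out, the last holds). The fingers move at their own pace and stop on an object; the grip force is fixed at half the most. Time passes only in rows, so rows that do not move let the fingers close. It gives the time, the measured TCP pose, the force and the opening at its end, in the units of the state.
- read_state(): the state, without advancing time (a new reading comes with each control period).
- get_image(name): name is "side" or "top"; returns the picture (384x512x3 uint8, red, green, blue); there is no depth.
- calibration(name): a dict with "fx", "fy", "cx", "cy" (pixels), "k1" (the pictures are not rectified: a ray, as slopes to the right and down, at radius r is drawn at 1 + k1 r^2 times it, then the intrinsics apply), "world_from_camera" (4x4, takes a point from camera to world coordinates). Camera axes: x right, y down, z forward; pixel columns grow to the right and rows downward; lengths in mm; the calibration is good to about 2 mm. A picture is of the moment at which its call begins. calibration takes no time and is no camera call.
- finish_job(): hands the job in, once; it reports no verdict.
The state is a dict: "clock": time; "qpos": joint angles; "qd": joint speeds; "tau": joint torques, N m; "eef_pos": TCP position; "tool_rot": TCP orientation; "force": force on the tool from outside, world axes, zero at the start; "torque": the same for the moment, N m; "width": finger opening in mm.
Only numpy, scipy, OpenCV 4.12 (cv2) and the standard library are available. Lean on these libraries where they do the work, as an engineer would, in place of code of your own. Each camera call takes 0.05 s, during which the arm holds its last target. There are 200 camera calls.

## Working session

There is one attempt and no reset: what is moved stays moved. The work goes in short steps, Python scripts to look and compute and a tool call to move; the robot and the scene stay as the last step left them, time stands still between calls to the robot, and variables do not carry over. Pictures are saved under pics/ and viewed, about 8 in all and at most 12, crops included, and the job is handed in when it is done.

Besides the shell and the picture viewer there is one more tool, called after ">>>" as name(argument=value, ...), one argument or row to a line, values as JSON. apply_moves: Moves the arm, as the interface text tells. Its arguments: {"type":"object","properties":{"targets":{"type":"array"},"jaw":{"type":"number"}},"required":["targets"]}

```bash
ls; mkdir -p pics
python3 - <<'E'
from cell import *
import cv2, numpy as np
s=read_state(); print(s)
for n in("side","top"):
    im=get_image(n); cv2.imwrite(f"pics/{n}0.png",im[:,:,::-1]); print(n,calibration(n))
a=cv2.imread("pics/side0.png");b=cv2.imread("pics/top0.png")
E
```

```text
pics
{'clock': 0.0, 'qpos': array([-1.28175644,  0.62934209,  0.03846972,  1.51839486, -0.02696304,
        0.9962946 , -0.01996956]), 'qd': array([ 0.00020256, -0.00070733,  0.00073571,  0.0014647 , -0.00051211,
       -0.00018584,  0.00187283]), 'tau': array([-7.53588620e-05, -5.63398933e+01,  1.22538976e+00, -1.93444633e+01,
        1.07650782e-02,  1.03325781e-02,  7.92553010e-06]), 'eef_pos': array([225.61342504, 608.908497  , 230.38364221]), 'tool_rot': array([-1.57271535e+00, -7.29736673e-05, -3.54812328e-01]), 'force': array([-0.1587342 ,  0.24131893,  0.62933649]), 'torque': array([-0.04697779, -0.01615784, -0.02139975]), 'width': 85.28659457133504}
side {'fx': 348.2704624055068, 'fy': 348.2704624055068, 'cx': 251.37790325188922, 'cy': 192.2393327743854, 'k1': -0.03517703090659863, 'world_from_camera': array([[-7.18048931e-01, -4.13130329e-01,  5.60115223e-01,
         7.17229756e+01],
       [-6.95842091e-01,  4.09393437e-01, -5.90085416e-01,
         5.52134673e+02],
       [ 1.44746860e-02, -8.13461950e-01, -5.81437992e-01,
         6.11912865e+02],
       [ 0.00000000e+00,  0.00000000e+00,  0.00000000e+00,
         1.00000000e+00]])}
top {'fx': 394.77906468182067, 'fy': 394.77906468182067, 'cx': 258.4410545785083, 'cy': 185.31196220254145, 'k1': -0.02053811864100209, 'world_from_camera': array([[-5.89700369e-03, -9.98804305e-01,  4.85302514e-02,
         4.99267836e+02],
       [-9.99831439e-01,  5.04532457e-03, -1.76532732e-02,
         1.12448613e+01],
       [ 1.73873144e-02, -4.86261725e-02, -9.98665698e-01,
         1.15761270e+03],
       [ 0.00000000e+00,  0.00000000e+00,  0.00000000e+00,
         1.00000000e+00]])}
```

View pics/top0.png

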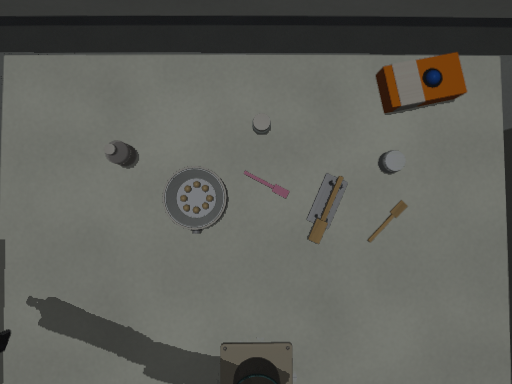

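View pics/side0.png

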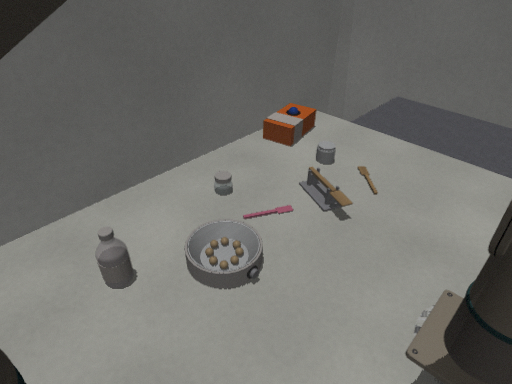

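Candidates for the spatula, in top-view pixels:
- pink one at (267,184): ruled out by colour
- small wooden one lying on the table at (388,221)
- larger wooden one in the rest at (328,208): this is the one I choose

The pot is at (196,198).

```bash
cat > h.py <<'E'
import cv2, numpy as np
from cell import *
def ray(n,px):
    c=calibration(n); K=np.array([[c['fx'],0,c['cx']],[0,c['fy'],c['cy']],[0,0,1]])
    u=cv2.undistortPoints(np.array(px,float).reshape(-1,1,2),K,np.array([c['k1'],0,0,0.]))[:,0]
    T=c['world_from_camera']; d=np.c_[u,np.ones(len(u))]@T[:3,:3].T
    return T[:3,3],d
def cast(n,px,z):
    o,d=ray(n,px); return o+d*((z-o[2])/d[:,2])[:,None]
def proj(n,P):
    c=calibration(n);T=np.linalg.inv(c['world_from_camera'])
    K=np.array([[c['fx'],0,c['cx']],[0,c['fy'],c['cy']],[0,0,1]])
    return cv2.projectPoints(np.array(P,float).reshape(-1,1,3),cv2.Rodrigues(T[:3,:3])[0],T[:3,3],K,np.array([c['k1'],0,0,0.]))[0][:,0]
def wood(n,im):
    h=cv2.cvtColor(im,cv2.COLOR_RGB2HSV)
    return cv2.inRange(h,(8,90,60),(25,255,255))
E
python3 - <<'E'
from h import *
im=cv2.imread("pics/top0.png")[:,:,::-1].copy(); m=wood("top",im); 
n,l,st,ce=cv2.connectedComponentsWithStats(m)
for i in range(1,n):
    if st[i,4]>8: print(st[i],ce[i].round(1))
i=l[208,328] or l[225,322]
ys,xs=np.where(l==i); P=cast("top",np.c_[xs,ys],55)[:,:2]
box=cv2.minAreaRect(P.astype(np.float32)); print("box",box)
mu,V=cv2.PCACompute(P,mean=None); print(mu,V[0])
t=(P-mu)@V[0]; s=(P-mu)@V[1]
for a in range(int(t.min())//10*10,int(t.max()),10):
    k=(t>=a)&(t<a+10); 
    if k.any(): print(a,k.sum(),s[k].min().round(1),s[k].max().round(1),s[k].mean().round(1))
print(t.min(),t.max())
# beads + pot
b=[ce[k] for k in range(1,n) if 165<ce[k][0]<230 and 165<ce[k][1]<230 and st[k,4]>8]
B=cast("top",b,22); print(B.round(0)); print("bead centre",cv2.fitEllipse(B[:,:2].astype(np.float32)))
c=im[150:260,150:420]; cv2.imwrite("pics/c.png",cv2.resize(c[:,:,::-1],(795,324),interpolation=cv2.INTER_CUBIC))
E
```

```text
[ 416   52   51   50 1530] [442.8  75.7]
[383  65  18  42 394] [391.5  85.6]
[308 176  35  67 486] [323.8 216. ]
[194 182   6   5  24] [196.2 183.8]
[202 185   6   6  25] [204.7 187.5]
[185 186   6   5  24] [187.4 188. ]
[181 195   6   6  24] [183.3 197.6]
[207 195   5   6  23] [209.  197.7]
[368 201  39  41 250] [390.  217.3]
[202 203   6   5  24] [204.9 205.2]
[183 205   6   5  23] [186.  207.1]
[193 207   6   5  24] [195.6 209. ]
box ((486.72662353515625, -199.5489501953125), (32.288490295410156, 197.73219299316406), 65.9278335571289)
[[ 466.2460406 -190.5456433]] [ 0.91173206 -0.4107854 ]
-80 26 -14.0 16.0 0.7
-70 43 -15.8 15.6 -0.2
-60 41 -16.2 16.1 -0.1
-50 42 -15.8 15.7 0.1
-40 43 -16.1 16.2 -0.1
-30 41 -15.7 15.8 -0.0
-20 36 -16.1 15.5 0.1
-10 15 -6.5 4.9 -0.5
0 17 -6.1 5.7 -0.3
10 17 -6.4 6.1 -0.2
20 16 -6.0 5.7 -0.0
30 16 -6.3 6.2 -0.2
40 16 -5.6 5.8 0.4
50 17 -6.3 6.3 -0.2
60 16 -5.5 5.9 -0.1
70 17 -6.2 6.3 0.1
80 16 -5.5 6.0 0.2
90 16 -5.8 5.6 -0.0
100 17 -6.2 6.4 0.1
110 15 -5.7 5.7 -0.1
120 3 -3.5 5.4 1.5
-76.47445145398082 121.22966517434243
[[560. 170.  22.]
 [549. 146.  22.]
 [548. 195.  22.]
 [520. 207.  22.]
 [520. 133.  22.]
 [498. 145.  22.]
 [493. 199.  22.]
 [487. 172.  22.]]
bead centre ((522.1439208984375, 171.11805725097656), (70.12196350097656, 77.54399871826172), 38.76042175292969)
```

View pics/c.png

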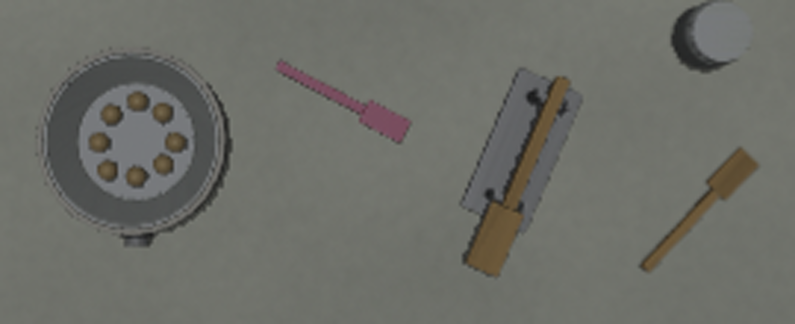

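The crop confirms it: the larger wooden spatula lies in the rest with its blade toward the robot. Next I'll get the pot centre and the first moves.

```bash
cat >> h.py <<'E'
from scipy.spatial.transform import Rotation as Ro
def delta(P,rpy,s=None):
    "shift (units of 40 mm) and turn (units of 8 deg), tool axes"
    s=s or read_state(); R=Ro.from_euler('xyz',s['tool_rot'])
    d=R.inv().apply(np.array(P)-s['eef_pos'])/40
    t=np.degrees((R.inv()*Ro.from_euler('xyz',rpy)).as_rotvec())/8
    return d.round(2),t.round(2)
E
python3 - <<'E'
from h import *
im=cv2.imread("pics/top0.png"); g=cv2.cvtColor(im,cv2.COLOR_BGR2GRAY)
s=g[165:235,155:240].astype(int); print(s[33,::3], s[::3,41])
m=np.zeros_like(g); 
n,l,st,ce=cv2.connectedComponentsWithStats((g>110).astype(np.uint8))
k=l[198,196]; print(st[k],ce[k])
mask=(l==k).astype(np.uint8); c=max(cv2.findContours(mask,0,1)[0],key=cv2.contourArea)
P=cast("top",cv2.convexHull(c)[:,0],12)[:,:2]; print("floor",cv2.minEnclosingCircle(P.astype(np.float32)), cv2.fitEllipse(P.astype(np.float32)))
print(delta([505,-208,150],[-np.pi/2,0,-0.4233]))
E
```

```text
[114 113 113  88  75  76  75  93 121  97  76 121 121 121 120 121 121  73
 104  59 109  79  81  81  45 115 114 114 114] [114  94  76  76  81 115  96  76 121 121 121 121 121 121  77  93  76 121
  80  81  83 113  95 113]
[177 179  39  39 803] [195.62889166 197.69489415]
floor ((520.0360717773438, 172.22830200195312), 56.87078857421875) ((520.1494140625, 172.44921875), (112.44862365722656, 113.07778930664062), 43.6480827331543)
(array([ 13.65,   2.04, -16.72]), array([0.01, 0.49, 0.  ]))
```

>>> apply_moves(
  targets=[
    [0.8, 0, -0.98, 0, 0.49, 0],
    [0.8, 0, -0.98, 0, 0, 0],
    [0.8, 0, -0.98, 0, 0, 0],
    [0.8, 0, -0.98, 0, 0, 0],
    [0.8, 0, -0.98, 0, 0, 0],
    [0.8, 0, -0.98, 0, 0, 0],
    [0.8, 0, -0.98, 0, 0, 0],
    [0.8, 0, -0.98, 0, 0, 0],
    [0.8, 0, -0.98, 0, 0, 0],
    [0.8, 0, -0.98, 0, 0, 0],
    [0.8, 0, -0.98, 0, 0, 0],
    [0.8, 0, -0.98, 0, 0, 0],
  ],
  jaw=1,
)

```text
clock: 1.6
eef_pos: [386.2, 22.4, 231.3]
tool_rot: [-1.571, -0.0, -0.423]
force: [1.2, 0.1, 0.3]
width: 85.3
```

>>> apply_moves(
  targets=[
    [1, 0, -0.8, 0, 0, 0],
    [1, 0.2, -0.8, 0, 0, 0],
    [1, 0.5, -0.8, 0, 0, 0],
    [1, 0.6, -0.8, 0, 0, 0],
    [1, 0.7, -0.8, 0, 0, 0],
    [0, 0, 0, 0, 0, 0],
    [0, 0, 0, 0, 0, 0],
  ],
)

```text
clock: 2.48
eef_pos: [502.0, -203.4, 150.8]
tool_rot: [-1.57, 0.002, -0.423]
force: [-0.3, 1.4, 0.6]
width: 85.5
```

Run:
```python
from h import *
print(read_state()['eef_pos'],read_state()['qpos'],delta([505,-208,32],[-np.pi/2,0,-0.4233]))
a=get_image("side");b=get_image("top")
q=np.hstack([cv2.resize(a[120:240,270:400],(390,360)),cv2.resize(b[140:260,260:390],(390,360))])
cv2.imwrite("pics/d.png",q[:,:,::-1])
```

```text
[ 501.99211455 -203.4236948   150.82038428] [ 0.22005162  0.5897351   0.17083396  1.90354615 -0.15502638  0.6628606
  1.63266122] (array([ 0.12,  2.97, -0.07]), array([-0.  , -0.  , -0.01]))
```

View pics/d.png

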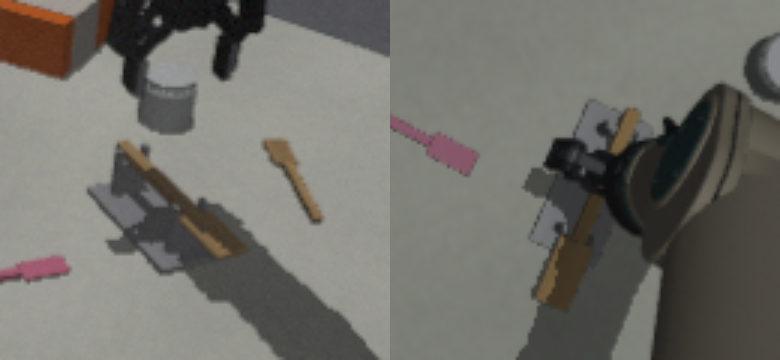

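The jaws straddle the handle between the forks: the handle crosses between the fingers near crop pixel (590,200). Descending and gripping.

>>> apply_moves(
  targets=[
    [0.12, 0.4, -0.07, 0, 0, 0],
    [0, 0.7, 0, 0, 0, 0],
    [0, 0.7, 0, 0, 0, 0],
    [0, 0.6, 0, 0, 0, 0],
    [0, 0.4, 0, 0, 0, 0],
    [0, 0.17, 0, 0, 0, 0],
    [0, 0, 0, 0, 0, 0],
  ],
)

```text
clock: 3.45
eef_pos: [505.9, -208.6, 32.4]
tool_rot: [-1.571, 0.0, -0.423]
force: [0.7, -0.6, -0.7]
width: 85.5
```

>>> apply_moves(
  targets=[
    [0, 0, 0, 0, 0, 0],
    [0, 0, 0, 0, 0, 0],
    [0, 0, 0, 0, 0, 0],
    [0, 0, 0, 0, 0, 0],
    [0, 0, 0, 0, 0, 0],
    [0, 0, 0, 0, 0, 0],
  ],
  jaw=-1,
)

```text
clock: 4.2
eef_pos: [506.0, -208.7, 32.9]
tool_rot: [-1.571, -0.0, -0.423]
force: [-1.8, 0.6, 5.8]
width: 12.7
```

>>> apply_moves(
  targets=[
    [0, -0.2, 0, 0, 0, 0],
    [0, -0.4, 0, 0, 0, 0],
    [0, -0.7, 0, 0, 0, 0],
    [0, -0.8, 0, 0, 0, 0],
    [0, -0.8, 0, 0, 0, 0],
    [0, -0.6, 0, 0, 0, 0],
    [0, -0.2, 0, 0, 0, 0],
    [0, 0, 0, 0, 0, 0],
  ],
)

```text
clock: 5.2
eef_pos: [506.0, -208.6, 180.9]
tool_rot: [-1.571, -0.001, -0.423]
force: [-0.2, -0.1, -1.2]
width: 12.6
```

```bash
cat >> h.py <<'E'
C=np.array([520,172.])
def Rt(th,psi): return Ro.from_euler('xyz',[-np.pi/2,0,psi])*Ro.from_rotvec([0,0,-np.radians(th)])
def tcp_for_tip(tip,R): return np.array(tip)+R.apply([120,19,0])
def tip_of(s): return s['eef_pos']-Ro.from_euler('xyz',s['tool_rot']).apply([120,19,0])
E
python3 - <<'E'
from h import *
s=read_state(); print(s['qpos'],s['eef_pos'],tip_of(s),s['force'])
R=Rt(50,0.3)
for z in(110,19): print(tcp_for_tip([520,172,z],R))
R0=Ro.from_euler('xyz',s['tool_rot']); print(R0.inv().apply(tcp_for_tip([520,172,110],R)-s['eef_pos'])/40)
E
```

```text
[ 0.2154478   0.5524514   0.18651837  1.86484788 -0.14558776  0.73653635
  1.63042013] [ 505.96174834 -208.56593452  180.9317899 ] [ 396.53351868 -159.27910384  199.83340028] [-0.19795879 -0.09771185 -1.16417902]
[607.59418896 199.0960579  189.71236859]
[607.59418896 199.0960579   98.71236859]
[-1.86880637 -0.21921848 10.33591316]
```

>>> apply_moves(
  targets=[
    [-0.1, 0, 0.5, 0, 0, 0],
    [-0.17, -0.02, 0.98, 0, 0, 0],
    [-0.17, -0.02, 0.98, 0, 0, 0],
    [-0.17, -0.02, 0.98, 0, 0, 0],
    [-0.17, -0.02, 0.98, 0, 0, 0],
    [-0.17, -0.02, 0.98, 0, 0, 0],
    [-0.17, -0.02, 0.98, 0, 0, 0],
    [-0.17, -0.02, 0.98, 0, 0, 0],
    [-0.17, -0.02, 0.98, 0, 0, 0],
    [-0.17, -0.02, 0.98, 0, 0, 0],
    [-0.17, -0.02, 0.98, 0, 0, 0],
    [-0.07, 0, 0.04, 0, 0, 0],
  ],
)

```text
clock: 6.7
eef_pos: [606.6, 203.8, 186.5]
tool_rot: [-1.57, 0.003, -0.418]
force: [-0.7, 0.5, 0.2]
width: 12.4
```

>>> apply_moves(
  targets=[
    [0, 0, 0, 0, -0.5, 0],
    [0, 0, 0, 0, -1, 0],
    [0, 0, 0, 0, -1, 0],
    [0, 0, 0, 0, -1, 0],
    [0, 0, 0, 0, -1, 0],
    [0, 0, 0, 0, -0.68, -0.5],
    [0, 0, 0, 0, 0, -1],
    [0, 0, 0, 0, 0, -1],
    [0, 0, 0, 0, 0, -1],
    [0, 0, 0, 0, 0, 0],
    [0, 0, 0, 0, 0, 0],
  ],
)

```text
clock: 8.07
eef_pos: [604.9, 185.5, 182.3]
tool_rot: [-1.605, -0.354, 0.296]
force: [0.2, 0.2, 0.1]
width: 12.6
```

Run:
```python
from h import *
s=read_state(); print(s['qpos'],s['width'],tip_of(s)); R=Rt(50,.3)
print(delta(tcp_for_tip([520,172,110],R),R.as_euler('xyz')))
```

```text
[-0.34705217  0.53282084 -0.04211584  1.97274103  0.29152229  0.29765257
  1.21653697] 12.572307545280983 [490.73429328 151.34825608 158.45258576]
(array([ 0.22, -0.13,  0.3 ]), array([ 0.26,  0.04, -3.71]))
```

The wrist limit (J6) stops the outward tilt at about 20°. I'll turn the spatula half round so its blade points away from the robot, and tilt inward instead.

>>> apply_moves(
  targets=[
    [0, 0, 0, 0, 0, 0.6],
    [0, 0, 0, 0, 0, 1],
    [0, 0, 0, 0, 0, 0.95],
    [0, 0, 0, 0, 0.5, 0],
    [0, 0, 0, 0, 1, 0],
    [0, 0, 0, 0, 1, 0],
    [0, 0, 0, 0, 1, 0],
    [0, 0, 0, 0, 1, 0],
    [0, 0, 0, 0, 1, 0],
    [0, 0, 0, 0, 1, 0],
    [0, 0, 0, 0, 1, 0],
    [0, 0, 0, 0, 1, 0],
  ],
)

```text
clock: 9.57
eef_pos: [604.9, 187.0, 182.4]
tool_rot: [-1.582, -0.028, -0.905]
force: [-0.6, 0.0, -1.2]
width: 13.1
```

>>> apply_moves(
  targets=[
    [0, 0, 0, 0, 1, 0],
    [0, 0, 0, 0, 1, 0],
    [0, 0, 0, 0, 1, 0],
    [0, 0, 0, 0, 1, 0],
    [0, 0, 0, 0, 1, 0],
    [0, 0, 0, 0, 1, 0],
    [0, 0, 0, 0, 1, 0],
    [0, 0, 0, 0, 1, 0],
    [0, 0, 0, 0, 1, 0],
    [0, 0, 0, 0, 1, 0],
    [0, 0, 0, 0, 1, 0],
    [0, 0, 0, 0, 1, 0],
  ],
)

```text
clock: 11.08
eef_pos: [605.3, 187.4, 182.5]
tool_rot: [-1.541, -0.007, -2.58]
force: [-0.1, 0.0, -1.0]
width: 12.8
```

Run:
```python
from h import *
s=read_state(); print(s['qpos'],s['width'],tip_of(s)); R=Rt(50,.3-np.pi)
print(tcp_for_tip([520,172,110],R),delta(tcp_for_tip([520,172,110],R),Rt(0,.3-np.pi).as_euler('xyz')))
```

```text
[-0.71915841  0.73729966  0.62458408  1.62799222 -0.47208064  0.93220661
 -0.94348069] 12.825483439790148 [706.65855939 251.86530529 200.59728053]
[432.40581104 144.9039421  189.71236859] (array([ 4.22, -0.19, -1.4 ]), array([-0.22,  1.88,  0.03]))
```

>>> apply_moves(
  targets=[
    [0.8, 0, -0.3, -0.1, 1, 0],
    [0.8, 0, -0.3, -0.1, 0.88, 0],
    [0.8, 0, -0.3, 0, 0, -0.4],
    [0, 0, 0, 0, 0, -1],
    [0, 0, 0, 0, 0, -1],
    [0, 0, 0, 0, 0, -1],
    [0, 0, 0, 0, 0, -1],
    [0, 0, 0, 0, 0, -1],
    [0, 0, 0, 0, 0, -0.85],
    [0, 0, 0, 0, 0, 0],
  ],
)

```text
clock: 12.32
eef_pos: [502.8, 179.3, 179.2]
tool_rot: [-1.567, -0.881, -2.84]
force: [0.2, 0.4, -0.8]
width: 12.8
```

Run:
```python
from h import *
s=read_state(); print(s['qpos'],s['width'],tip_of(s)); R=Rt(50,.3-np.pi)
print(tcp_for_tip([520,172,110],R),delta(tcp_for_tip([520,172,110],R),R.as_euler('xyz')))
```

```text
[-0.60944571  1.12630214  0.60699769  1.1191785  -0.3645783   1.91485408
 -1.27459862] 12.796903638179689 [589.64420341 206.37948536  98.73049317]
[432.40581104 144.9039421  189.71236859] (array([1.43, 1.33, 0.29]), array([-0.04,  0.01,  0.06]))
```

>>> apply_moves(
  targets=[
    [0.36, 0.33, 0.07, 0, 0, 0],
    [0.36, 0.33, 0.07, 0, 0, 0],
    [0.36, 0.33, 0.07, 0, 0, 0],
    [0.35, 0.34, 0.08, -0.04, 0, 0.06],
    [0, 0, 0, 0, 0, 0],
  ],
)

```text
clock: 12.95
eef_pos: [431.6, 144.9, 194.2]
tool_rot: [-1.571, -0.867, -2.843]
force: [-0.1, 0.6, 0.6]
width: 12.7
```

Run:
```python
from h import *
s=read_state(); t=tip_of(s);print(s['qpos'],s['width'],t); R=Rt(50,.3-np.pi)
print(delta(tcp_for_tip([520,172,110],R),R.as_euler('xyz')))
a=get_image("side");b=get_image("top")
print("tip px",proj("side",t),proj("top",t))
q=np.hstack([cv2.resize(a[130:300,150:310],(400,425)),cv2.resize(b[120:250,130:252],(399,425))])
cv2.imwrite("pics/e.png",q[:,:,::-1])
```

```text
[-0.6633165   0.99923954  0.62832894  1.42019304 -0.32460629  1.74512455
 -1.21482816] 12.655105433073022 [519.72759736 171.99183137 115.05666024]
(array([-0.1 ,  0.06,  0.01]), array([ 0.01, -0.01, -0.04]))
tip px [[222.05842923 221.14865873]] [[190.50394561 197.10676544]]
```

View pics/e.png

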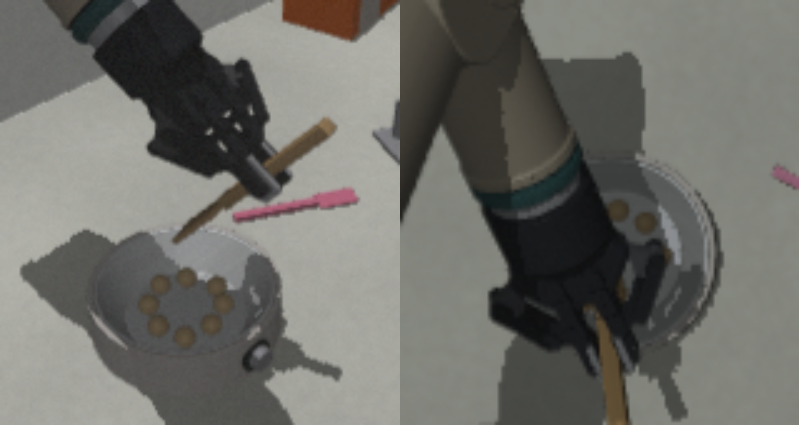

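The spatula tip is over the pot middle: side crop (178,240), which is full-frame (221,226), against a prediction of (222,221). I'll compare the blade corners to get its real height.

Run:
```python
from h import *
s=read_state(); R=Ro.from_euler('xyz',s['tool_rot']); g=s['eef_pos']-R.apply([0,19,0])
a=get_image("side"); m=wood("side",a); m[:130]=0;m[300:]=0;m[:,:150]=0;m[:,310:]=0
n,l,st,ce=cv2.connectedComponentsWithStats(m)
for i in range(1,n):
    if st[i,4]>30: print(st[i])
# spat frame x=-toolx, y=+-toolz, z=-tooly
for x in(120,55):
  for y in(-17,17):
    print(x,y,proj("side",[g+R.apply([-x,zz,y]) for zz in(-3,3)]).round(1).tolist())
print("end",proj("side",[g+R.apply([80,zz,y]) for zz in(-6,6) for y in (-7,7)]).round(1).tolist())
for i in range(1,n):
    if st[i,4]>30 :
        ys,xs=np.where(l==i); 
        if xs.max()-xs.min()<15: continue
        for r in range(ys.min(),ys.max()+1): print(r,xs[ys==r].min(),xs[ys==r].max(),end='; ')
        print()
```

```text
[263 130  32  16 382]
[255 178  28  22 158]
[232 204  16  13  46]
120 -17 [[216.6, 224.9], [218.4, 226.9]]
120 17 [[224.6, 216.1], [226.4, 218.0]]
55 -17 [[233.2, 212.8], [235.2, 215.0]]
55 17 [[241.1, 203.8], [243.0, 205.9]]
end [[276.4, 178.2], [279.5, 174.4], [280.8, 183.1], [283.8, 179.3]]
130 263 294; 131 263 294; 132 263 293; 133 263 293; 134 263 293; 135 263 293; 136 263 293; 137 263 293; 138 265 293; 139 268 293; 140 272 293; 141 275 293; 142 278 292; 143 282 292; 144 285 291; 145 288 290; 
178 279 280; 179 278 281; 180 276 282; 181 275 282; 182 273 282; 183 272 281; 184 271 280; 185 269 277; 186 268 277; 187 267 275; 188 265 273; 189 264 272; 190 263 269; 191 261 269; 192 260 268; 193 258 267; 194 256 266; 195 255 264; 196 255 263; 197 256 261; 198 257 261; 199 258 259; 
204 244 244; 205 242 245; 206 241 246; 207 240 247; 208 240 245; 209 238 244; 210 237 243; 211 237 241; 212 236 239; 213 236 236; 214 235 235; 215 234 234; 216 232 234;
```

The model matches the picture to about 2 px: predicted lower corner (217,226), observed (221,226). So the spatula sits true in the grip. Descending into the bare middle, and working out the circle rows.

>>> apply_moves(
  targets=[
    [-0.2, 0.17, 0, 0, 0, 0],
    [-0.36, 0.3, 0, 0, 0, 0],
    [-0.4, 0.34, 0, 0, 0, 0],
    [-0.4, 0.34, 0, 0, 0, 0],
    [-0.28, 0.24, 0, 0, 0, 0],
    [-0.16, 0.13, 0, 0, 0, 0],
    [0, 0, 0, 0, 0, 0],
    [0, 0, 0, 0, 0, 0],
  ],
)

```text
clock: 14.1
eef_pos: [432.5, 144.3, 98.9]
tool_rot: [-1.568, -0.869, -2.846]
force: [0.1, 0.4, -0.3]
width: 12.8
```

Run:
```python
from h import *
s=read_state(); t=tip_of(s);print(s['qpos'],t-[520,172,0],s['force'])
R=Ro.from_euler('xyz',s['tool_rot'])
print("down/mm",(R.inv().apply([0,0,-1])/40).round(4))
psi=.3; k=np.arange(1,73)
r=np.minimum(k/24,1)*30; ph=psi+np.pi/2-np.radians(10)*k
P=np.c_[520+r*np.cos(ph),172+r*np.sin(ph),np.full(72,18.)]
P=np.vstack([[520,172,18],P]); q=R.inv().apply(P)/40; d=np.diff(q.round(2),axis=0).round(2)
for i in range(0,60,12): print(i,d[i:i+12].tolist())
print(d[24:60].sum(0))
```

```text
[-0.64664085  1.12525894  0.5923079   1.43246441 -0.3778985   1.61798304
 -1.20784555] [ 0.47743379 -0.88075954 19.47745711] [ 0.09997995  0.44730069 -0.30619856]
down/mm [-0.0191  0.0161 -0.    ]
0 [[-0.01, -0.01, -0.03], [-0.01, -0.01, -0.03], [-0.01, -0.02, -0.02], [-0.03, -0.03, -0.02], [-0.02, -0.03, 0.0], [-0.03, -0.03, 0.0], [-0.03, -0.03, 0.02], [-0.02, -0.03, 0.03], [-0.03, -0.03, 0.05], [-0.01, -0.02, 0.05], [-0.01, -0.01, 0.06], [0.0, 0.0, 0.07]]
12 [[0.0, 0.01, 0.08], [0.02, 0.02, 0.07], [0.03, 0.04, 0.07], [0.04, 0.04, 0.07], [0.05, 0.06, 0.05], [0.06, 0.07, 0.04], [0.07, 0.08, 0.02], [0.07, 0.09, 0.01], [0.08, 0.09, -0.02], [0.07, 0.08, -0.04], [0.07, 0.09, -0.07], [0.06, 0.07, -0.09]]
24 [[0.04, 0.04, -0.11], [0.02, 0.03, -0.13], [0.01, 0.01, -0.13], [-0.01, -0.01, -0.13], [-0.02, -0.03, -0.13], [-0.03, -0.04, -0.12], [-0.05, -0.06, -0.1], [-0.06, -0.07, -0.1], [-0.07, -0.08, -0.07], [-0.08, -0.09, -0.06], [-0.08, -0.09, -0.03], [-0.08, -0.1, -0.01]]
36 [[-0.09, -0.1, 0.01], [-0.08, -0.1, 0.03], [-0.07, -0.09, 0.06], [-0.07, -0.08, 0.07], [-0.06, -0.07, 0.09], [-0.05, -0.06, 0.11], [-0.04, -0.04, 0.12], [-0.02, -0.03, 0.13], [-0.01, -0.01, 0.13], [0.01, 0.01, 0.13], [0.02, 0.03, 0.12], [0.04, 0.04, 0.12]]
48 [[0.04, 0.06, 0.11], [0.06, 0.07, 0.09], [0.07, 0.08, 0.08], [0.08, 0.09, 0.05], [0.08, 0.09, 0.04], [0.08, 0.1, 0.01], [0.09, 0.1, -0.01], [0.08, 0.1, -0.04], [0.08, 0.09, -0.05], [0.07, 0.08, -0.08], [0.06, 0.07, -0.09], [0.04, 0.06, -0.11]]
[ 2.08166817e-17 -5.55111512e-17 -4.16333634e-17]
```

>>> apply_moves(
  targets=[
    [-0.01, -0.01, -0.03, 0, 0, 0],
    [-0.01, -0.01, -0.03, 0, 0, 0],
    [-0.01, -0.02, -0.02, 0, 0, 0],
    [-0.03, -0.03, -0.02, 0, 0, 0],
    [-0.02, -0.03, 0, 0, 0, 0],
    [-0.03, -0.03, 0, 0, 0, 0],
    [-0.03, -0.03, 0.02, 0, 0, 0],
    [-0.02, -0.03, 0.03, 0, 0, 0],
    [-0.03, -0.03, 0.05, 0, 0, 0],
    [-0.01, -0.02, 0.05, 0, 0, 0],
    [-0.01, -0.01, 0.06, 0, 0, 0],
    [0, 0, 0.07, 0, 0, 0],
  ],
)

```text
clock: 15.6
eef_pos: [446.8, 141.1, 98.4]
tool_rot: [-1.569, -0.87, -2.846]
force: [0.1, 0.5, -0.4]
width: 13.1
```

>>> apply_moves(
  targets=[
    [0, 0.01, 0.08, 0, 0, 0],
    [0.02, 0.02, 0.07, 0, 0, 0],
    [0.03, 0.04, 0.07, 0, 0, 0],
    [0.04, 0.04, 0.07, 0, 0, 0],
    [0.05, 0.06, 0.05, 0, 0, 0],
    [0.06, 0.07, 0.04, 0, 0, 0],
    [0.07, 0.08, 0.02, 0, 0, 0],
    [0.07, 0.09, 0.01, 0, 0, 0],
    [0.08, 0.09, -0.02, 0, 0, 0],
    [0.07, 0.08, -0.04, 0, 0, 0],
    [0.07, 0.09, -0.07, 0, 0, 0],
    [0.06, 0.07, -0.09, 0, 0, 0],
  ],
)

```text
clock: 17.1
eef_pos: [411.7, 123.2, 98.2]
tool_rot: [-1.57, -0.87, -2.845]
force: [3.5, 2.3, 4.0]
width: 12.7
```

Run:
```python
from h import *
s=read_state(); t=tip_of(s)-[520,172,0];print(t,np.hypot(*t[:2]),"want",30*np.cos(.3+np.pi/2-np.radians(240)),30*np.sin(.3+np.pi/2-np.radians(240)),s['force'],s['torque'],s['width'])
a=get_image("side");b=get_image("top")
q=np.hstack([cv2.resize(a[170:300,170:290],(400,433)),cv2.resize(b[150:250,150:250],(400,433))])
cv2.imwrite("pics/f.png",q[:,:,::-1])
```

```text
[-20.40900499 -21.87128262  18.75429934] 29.914553119276327 want -20.38756696243023 -22.007887525894514 [3.47032027 2.34513082 4.04170027] [ 0.44038665 -0.9634146  -0.0319645 ] 12.714743059746315
```

View pics/f.png

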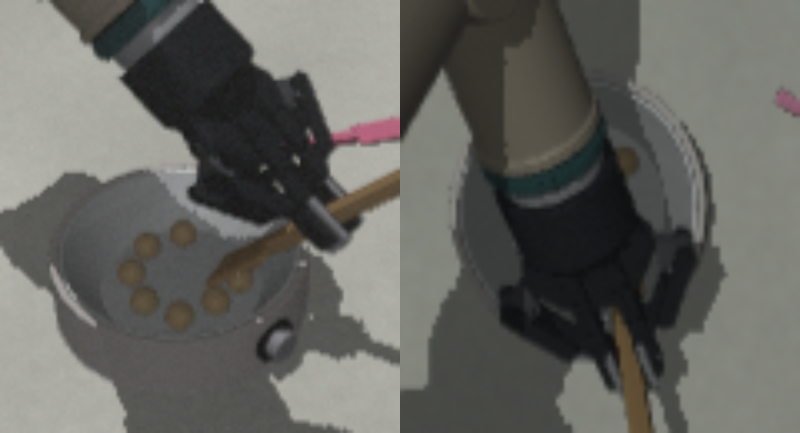

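Tracking is within 0.2 mm. The blade is down among the beads (side crop near (215,275)), the beads are shifting, and the fingers are above the rim. Continuing with the full rounds.

>>> apply_moves(
  targets=[
    [0.04, 0.04, -0.11, 0, 0, 0],
    [0.02, 0.03, -0.13, 0, 0, 0],
    [0.01, 0.01, -0.13, 0, 0, 0],
    [-0.01, -0.01, -0.13, 0, 0, 0],
    [-0.02, -0.03, -0.13, 0, 0, 0],
    [-0.03, -0.04, -0.12, 0, 0, 0],
    [-0.05, -0.06, -0.1, 0, 0, 0],
    [-0.06, -0.07, -0.1, 0, 0, 0],
    [-0.07, -0.08, -0.07, 0, 0, 0],
    [-0.08, -0.09, -0.06, 0, 0, 0],
    [-0.08, -0.09, -0.03, 0, 0, 0],
    [-0.08, -0.1, -0.01, 0, 0, 0],
  ],
)

```text
clock: 18.7
eef_pos: [423.3, 172.9, 98.3]
tool_rot: [-1.568, -0.871, -2.846]
force: [0.4, -3.4, -0.1]
width: 12.9
```

>>> apply_moves(
  targets=[
    [-0.09, -0.1, 0.01, 0, 0, 0],
    [-0.08, -0.1, 0.03, 0, 0, 0],
    [-0.07, -0.09, 0.06, 0, 0, 0],
    [-0.07, -0.08, 0.07, 0, 0, 0],
    [-0.06, -0.07, 0.09, 0, 0, 0],
    [-0.05, -0.06, 0.11, 0, 0, 0],
    [-0.04, -0.04, 0.12, 0, 0, 0],
    [-0.02, -0.03, 0.13, 0, 0, 0],
    [-0.01, -0.01, 0.13, 0, 0, 0],
    [0.01, 0.01, 0.13, 0, 0, 0],
    [0.02, 0.03, 0.12, 0, 0, 0],
    [0.04, 0.04, 0.12, 0, 0, 0],
  ],
)

```text
clock: 20.2
eef_pos: [461.3, 137.4, 98.4]
tool_rot: [-1.569, -0.87, -2.846]
force: [0.2, -0.4, -0.6]
width: 12.8
```

>>> apply_moves(
  targets=[
    [0.04, 0.06, 0.11, 0, 0, 0],
    [0.06, 0.07, 0.09, 0, 0, 0],
    [0.07, 0.08, 0.08, 0, 0, 0],
    [0.08, 0.09, 0.05, 0, 0, 0],
    [0.08, 0.09, 0.04, 0, 0, 0],
    [0.08, 0.1, 0.01, 0, 0, 0],
    [0.09, 0.1, -0.01, 0, 0, 0],
    [0.08, 0.1, -0.04, 0, 0, 0],
    [0.08, 0.09, -0.05, 0, 0, 0],
    [0.07, 0.08, -0.08, 0, 0, 0],
    [0.06, 0.07, -0.09, 0, 0, 0],
    [0.04, 0.06, -0.11, 0, 0, 0],
  ],
)

```text
clock: 21.7
eef_pos: [412.0, 122.8, 98.4]
tool_rot: [-1.568, -0.869, -2.846]
force: [0.7, -0.0, 0.7]
width: 12.6
```

Run:
```python
from h import *
s=read_state(); t=tip_of(s)-[520,172,0];print(t,np.hypot(*t[:2]),s['force'],s['torque'],s['width'])
a=get_image("side");b=get_image("top")
q=np.hstack([cv2.resize(a[150:300,150:290],(400,433)),cv2.resize(b[150:250,150:250],(400,433))])
cv2.imwrite("pics/g.png",q[:,:,::-1])
```

```text
[-20.04627465 -22.34035856  18.95988744] 30.015741667312767 [ 0.65162521 -0.00140039  0.72095332] [ 0.22436091 -0.81680683  0.0439346 ] 12.646578835297682
```

View pics/g.png

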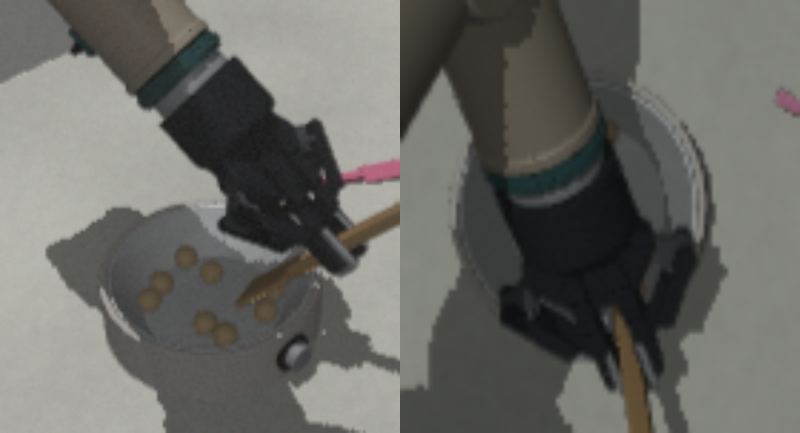

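After one round at full radius the beads are well moved (7 seen in the pot, 1 hidden) and forces are low. Two more rounds plus a third.

>>> apply_moves(
  targets=[
    [0.04, 0.04, -0.11, 0, 0, 0],
    [0.02, 0.03, -0.13, 0, 0, 0],
    [0.01, 0.01, -0.13, 0, 0, 0],
    [-0.01, -0.01, -0.13, 0, 0, 0],
    [-0.02, -0.03, -0.13, 0, 0, 0],
    [-0.03, -0.04, -0.12, 0, 0, 0],
    [-0.05, -0.06, -0.1, 0, 0, 0],
    [-0.06, -0.07, -0.1, 0, 0, 0],
    [-0.07, -0.08, -0.07, 0, 0, 0],
    [-0.08, -0.09, -0.06, 0, 0, 0],
    [-0.08, -0.09, -0.03, 0, 0, 0],
    [-0.08, -0.1, -0.01, 0, 0, 0],
  ],
)

```text
clock: 23.3
eef_pos: [423.5, 173.7, 98.3]
tool_rot: [-1.571, -0.87, -2.844]
force: [1.3, -0.5, 1.4]
width: 12.7
```

>>> apply_moves(
  targets=[
    [-0.09, -0.1, 0.01, 0, 0, 0],
    [-0.08, -0.1, 0.03, 0, 0, 0],
    [-0.07, -0.09, 0.06, 0, 0, 0],
    [-0.07, -0.08, 0.07, 0, 0, 0],
    [-0.06, -0.07, 0.09, 0, 0, 0],
    [-0.05, -0.06, 0.11, 0, 0, 0],
    [-0.04, -0.04, 0.12, 0, 0, 0],
    [-0.02, -0.03, 0.13, 0, 0, 0],
    [-0.01, -0.01, 0.13, 0, 0, 0],
    [0.01, 0.01, 0.13, 0, 0, 0],
    [0.02, 0.03, 0.12, 0, 0, 0],
    [0.04, 0.04, 0.12, 0, 0, 0],
  ],
)

```text
clock: 24.8
eef_pos: [461.4, 137.5, 98.5]
tool_rot: [-1.569, -0.87, -2.846]
force: [-0.4, -0.4, 0.2]
width: 13.1
```

>>> apply_moves(
  targets=[
    [0.04, 0.06, 0.11, 0, 0, 0],
    [0.06, 0.07, 0.09, 0, 0, 0],
    [0.07, 0.08, 0.08, 0, 0, 0],
    [0.08, 0.09, 0.05, 0, 0, 0],
    [0.08, 0.09, 0.04, 0, 0, 0],
    [0.08, 0.1, 0.01, 0, 0, 0],
    [0.09, 0.1, -0.01, 0, 0, 0],
    [0.08, 0.1, -0.04, 0, 0, 0],
    [0.08, 0.09, -0.05, 0, 0, 0],
    [0.07, 0.08, -0.08, 0, 0, 0],
    [0.06, 0.07, -0.09, 0, 0, 0],
    [0.04, 0.06, -0.11, 0, 0, 0],
  ],
)

```text
clock: 26.3
eef_pos: [412.3, 122.9, 98.0]
tool_rot: [-1.568, -0.868, -2.846]
force: [2.6, 1.5, 3.2]
width: 12.7
```

>>> apply_moves(
  targets=[
    [0.04, 0.04, -0.11, 0, 0, 0],
    [0.02, 0.03, -0.13, 0, 0, 0],
    [0.01, 0.01, -0.13, 0, 0, 0],
    [-0.01, -0.01, -0.13, 0, 0, 0],
    [-0.02, -0.03, -0.13, 0, 0, 0],
    [-0.03, -0.04, -0.12, 0, 0, 0],
    [-0.05, -0.06, -0.1, 0, 0, 0],
    [-0.06, -0.07, -0.1, 0, 0, 0],
    [-0.07, -0.08, -0.07, 0, 0, 0],
    [-0.08, -0.09, -0.06, 0, 0, 0],
    [-0.08, -0.09, -0.03, 0, 0, 0],
    [-0.08, -0.1, -0.01, 0, 0, 0],
  ],
)

```text
clock: 27.8
eef_pos: [423.8, 173.1, 98.3]
tool_rot: [-1.569, -0.87, -2.846]
force: [1.8, -1.1, 0.4]
width: 12.8
```

>>> apply_moves(
  targets=[
    [-0.09, -0.1, 0.01, 0, 0, 0],
    [-0.08, -0.1, 0.03, 0, 0, 0],
    [-0.07, -0.09, 0.06, 0, 0, 0],
    [-0.07, -0.08, 0.07, 0, 0, 0],
    [-0.06, -0.07, 0.09, 0, 0, 0],
    [-0.05, -0.06, 0.11, 0, 0, 0],
    [-0.04, -0.04, 0.12, 0, 0, 0],
    [-0.02, -0.03, 0.13, 0, 0, 0],
    [-0.01, -0.01, 0.13, 0, 0, 0],
    [0.01, 0.01, 0.13, 0, 0, 0],
    [0.02, 0.03, 0.12, 0, 0, 0],
    [0.04, 0.04, 0.12, 0, 0, 0],
  ],
)

```text
clock: 29.3
eef_pos: [461.6, 137.8, 98.2]
tool_rot: [-1.57, -0.869, -2.845]
force: [-0.8, 2.7, 0.6]
width: 12.6
```

>>> apply_moves(
  targets=[
    [0.04, 0.06, 0.11, 0, 0, 0],
    [0.06, 0.07, 0.09, 0, 0, 0],
    [0.07, 0.08, 0.08, 0, 0, 0],
    [0.08, 0.09, 0.05, 0, 0, 0],
    [0.08, 0.09, 0.04, 0, 0, 0],
    [0.08, 0.1, 0.01, 0, 0, 0],
    [0.09, 0.1, -0.01, 0, 0, 0],
    [0.08, 0.1, -0.04, 0, 0, 0],
    [0.08, 0.09, -0.05, 0, 0, 0],
    [0.07, 0.08, -0.08, 0, 0, 0],
    [0.06, 0.07, -0.09, 0, 0, 0],
    [0.04, 0.06, -0.11, 0, 0, 0],
  ],
)

```text
clock: 30.8
eef_pos: [411.8, 122.9, 98.3]
tool_rot: [-1.568, -0.87, -2.846]
force: [0.5, 0.3, 0.9]
width: 13.1
```

>>> apply_moves(
  targets=[
    [0.04, 0.04, -0.11, 0, 0, 0],
    [0.02, 0.03, -0.13, 0, 0, 0],
    [0.01, 0.01, -0.13, 0, 0, 0],
    [-0.01, -0.01, -0.13, 0, 0, 0],
    [-0.02, -0.03, -0.13, 0, 0, 0],
    [-0.03, -0.04, -0.12, 0, 0, 0],
    [-0.05, -0.06, -0.1, 0, 0, 0],
    [-0.06, -0.07, -0.1, 0, 0, 0],
    [-0.07, -0.08, -0.07, 0, 0, 0],
    [-0.08, -0.09, -0.06, 0, 0, 0],
    [-0.08, -0.09, -0.03, 0, 0, 0],
    [-0.08, -0.1, -0.01, 0, 0, 0],
  ],
)

```text
clock: 32.3
eef_pos: [423.8, 171.1, 98.8]
tool_rot: [-1.562, -0.871, -2.852]
force: [0.1, -5.6, 2.2]
width: 12.5
```

Run:
```python
from h import *
s=read_state(); t=tip_of(s)-[520,172,0];print(s['clock'],t,np.hypot(*t[:2]),s['force'],s['torque'],s['width'])
```

```text
32.3 [-8.2199077  25.51905648 19.28434105] 26.81024293939959 [ 0.14046254 -5.55297511  2.1706347 ] [-1.062511   -0.67548871  0.42737536] 12.54331473870519
```

>>> apply_moves(
  targets=[
    [0, 0, 0.1, 0, 0, 0],
    [0, 0, 0.15, 0, 0, 0],
    [0.04, -0.03, 0.1, 0, 0, 0],
    [0.15, -0.13, 0, 0, 0, 0],
    [0.25, -0.21, 0, 0, 0, 0],
    [0.35, -0.3, 0, 0, 0, 0],
    [0.4, -0.34, 0, 0, 0, 0],
    [0.4, -0.34, 0, 0, 0, 0],
    [0.3, -0.25, 0, 0, 0, 0],
    [-0.4, -0.35, -0.1, 0, 0, 0],
    [-0.5, -0.5, -0.1, 0, 0, 0],
    [-0.5, -0.5, -0.1, 0, 0, 0],
  ],
)

```text
clock: 33.8
eef_pos: [498.6, 194.4, 190.1]
tool_rot: [-1.569, -0.87, -2.846]
force: [0.1, 0.3, 0.2]
width: 12.9
```

>>> apply_moves(
  targets=[
    [0, 0, 0, 0, 0, 0.6],
    [0, 0, 0, 0, 0, 1],
    [0, 0, 0, 0, 0, 1],
    [0, 0, 0, 0, 0, 1],
    [0, 0, 0, 0, 0, 1],
    [0, 0, 0, 0, 0, 1],
    [0, 0, 0, 0, 0, 0.62],
    [0, 0, 0, 0, 0, 0],
  ],
)

```text
clock: 34.8
eef_pos: [496.2, 193.8, 190.3]
tool_rot: [-1.571, -0.003, -2.844]
force: [-0.0, 1.0, -0.3]
width: 12.7
```

Run:
```python
from h import *
s=read_state(); print(s['clock'],s['qpos'],s['width'],tip_of(s))
print(delta([506,-208.6,181],[-np.pi/2,0,-.4233]))
a=get_image("side");b=get_image("top")
for n,im in(("side",a),("top",b)):
  m=wood(n,im); k,l,st,ce=cv2.connectedComponentsWithStats(m)
  print(n,[(ce[i].round().tolist(),int(st[i,4])) for i in range(1,k) if st[i,4]>8])
cv2.imwrite("pics/h.png",np.hstack([cv2.resize(a[190:300,170:280],(400,400)),cv2.resize(b[150:250,150:250],(400,400))])[:,:,::-1])
```

```text
34.8 [-0.87225023  0.61020123  0.69597386  1.89954757 -0.52438496  0.82473118
 -1.17032735] 12.702497544306212 [611.0386265  228.98643169 208.95408557]
(array([2.71, 0.24, 9.69]), array([ 3.000e-02, -1.734e+01,  1.000e-02]))
side [([302.0, 115.0], 458), ([278.0, 132.0], 642), ([367.0, 177.0], 110), ([184.0, 181.0], 314), ([239.0, 204.0], 169)]
top [([443.0, 76.0], 1539), ([391.0, 86.0], 406), ([164.0, 171.0], 380), ([199.0, 180.0], 24), ([190.0, 180.0], 21), ([183.0, 184.0], 13), ([208.0, 186.0], 24), ([390.0, 217.0], 251), ([206.0, 207.0], 11), ([203.0, 213.0], 9), ([196.0, 215.0], 11), ([181.0, 227.0], 93)]
```

View pics/h.png

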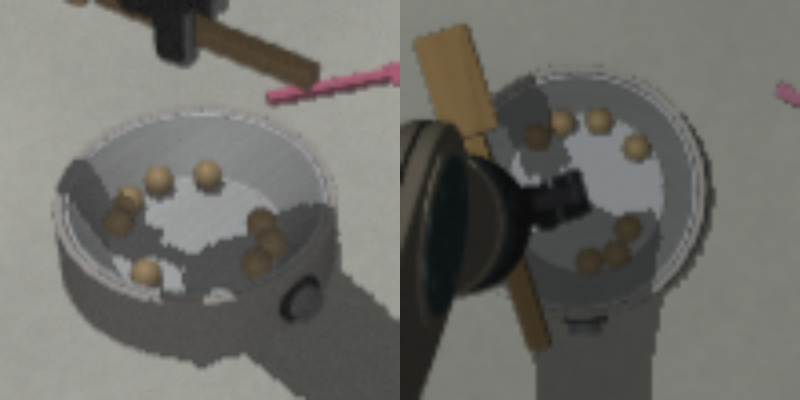

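All eight beads are visible in the pot: side crop (160,180), (207,175), (130,198), (118,220), (146,272), (262,222), (271,240), (258,262). Returning to the rest.

>>> apply_moves(
  targets=[
    [0, 0, 0, 0, -0.5, 0],
    [0, 0, 0, 0, -1, 0],
    [0, 0, 0, 0, -1, 0],
    [0, 0, 0, 0, -1, 0],
    [0, 0, 0, 0, -1, 0],
    [0, 0, 0, 0, -1, 0],
    [0, 0, 0, 0, -1, 0],
    [0, 0, 0, 0, -1, 0],
    [0, 0, 0, 0, -1, 0],
    [0, 0, 0, 0, -1, 0],
    [0, 0, 0, 0, -1, 0],
    [0, 0, 0, 0, -1, 0],
  ],
)

```text
clock: 36.4
eef_pos: [499.3, 193.7, 189.0]
tool_rot: [-1.573, -0.002, -1.235]
force: [0.1, -0.7, 0.3]
width: 12.8
```

>>> apply_moves(
  targets=[
    [0, 0, 0, 0, -1, 0],
    [0, 0, 0, 0, -1, 0],
    [0, 0, 0, 0, -1, 0],
    [0, 0, 0, 0, -1, 0],
    [0, 0, 0, 0, -1, 0],
    [0, 0, 0, 0, -0.84, 0],
    [0.4, 0, -0.8, 0, 0, 0],
    [0.45, 0, -0.95, 0, 0, 0],
    [0.45, 0, -0.95, 0, 0, 0],
    [0.45, 0, -0.95, 0, 0, 0],
    [0.45, 0, -0.95, 0, 0, 0],
    [0.45, 0, -0.95, 0, 0, 0],
  ],
)

```text
clock: 37.9
eef_pos: [504.6, -54.3, 189.5]
tool_rot: [-1.574, 0.001, -0.425]
force: [-0.2, 0.2, -0.8]
width: 12.9
```

>>> apply_moves(
  targets=[
    [0.45, 0.05, -0.95, 0, 0, 0],
    [0.45, 0.1, -0.95, 0, 0, 0],
    [0.45, 0.1, -0.95, 0, 0, 0],
    [0.35, 0, -0.5, 0, 0, 0],
    [0, 0, 0, 0, 0, 0],
    [0, 0, 0, 0, 0, 0],
  ],
)

```text
clock: 38.65
eef_pos: [510.7, -201.4, 179.7]
tool_rot: [-1.572, 0.002, -0.423]
force: [0.1, 0.4, -0.7]
width: 12.8
```

Run:
```python
from h import *
s=read_state(); print(s['clock'],s['qpos'],s['width'],s['eef_pos'])
print(delta([506,-208.6,181],[-np.pi/2,0,-.4233]))
```

```text
38.65 [ 0.33842679  0.55012504 -0.0221836   1.85503933  0.01912986  0.73832847
  1.45329912] 12.759702519120566 [ 510.72957289 -201.35307213  179.66186803]
(array([-0.03, -0.03, -0.21]), array([ 0.01,  0.  , -0.01]))
```

>>> apply_moves(
  targets=[
    [-0.03, 0.4, -0.1, 0.01, 0, 0],
    [0, 0.8, -0.11, 0, 0, 0],
    [0, 0.8, 0, 0, 0, 0],
    [0, 0.5, 0, 0, 0, 0],
    [0, 0, 0, 0, 0, 0],
    [0, 0, 0, 0, 0, 0],
  ],
)

```text
clock: 39.4
eef_pos: [506.7, -208.7, 80.8]
tool_rot: [-1.571, -0.001, -0.422]
force: [-0.1, 0.7, -1.7]
width: 12.7
```

Run:
```python
from h import *
s=read_state(); print(s['clock'],s['eef_pos'],s['tool_rot'],tip_of(s))
a=get_image("side");b=get_image("top")
m=wood("top",b); k,l,st,ce=cv2.connectedComponentsWithStats(m)
R=Ro.from_euler('xyz',s['tool_rot']); g=s['eef_pos']-R.apply([0,19,0])
u=R.apply([-1,0,0])[:2]; v=np.array([-u[1],u[0]])
for i in range(1,k):
  if st[i,4]>20 and 295<ce[i][0]<350 and 160<ce[i][1]<260:
    ys,xs=np.where(l==i); P=cast("top",np.c_[xs,ys],g[2]+4)[:,:2]-g[:2]
    t=P@u; w=P@v; print(st[i],"along",t.min().round(1),t.max().round(1))
    for q in range(-90,130,20):
      j=(t>=q)&(t<q+20)
      if j.sum()>5: print(q,j.sum(),((w[j].min()+w[j].max())/2).round(1))
print(delta([506,-208.6,32.9],[-np.pi/2,0,-.4233]))
cv2.imwrite("pics/i.png",np.hstack([cv2.resize(a[130:240,270:380],(400,400)),cv2.resize(b[150:260,280:390],(400,400))])[:,:,::-1])
```

```text
39.4 [ 506.70746869 -208.68881277   80.8456684 ] [-1.57103444e+00 -8.04724576e-04 -4.21845109e-01] [ 397.21520429 -159.54509997   99.74909477]
[338 175   9  12  50] along -76.1 -42.3
-90 11 -1.9
-70 30 -2.0
-50 9 -2.2
[327 210   5  10  27] along 26.5 50.7
30 22 0.8
[311 219  20  26 285] along 57.0 119.7
50 54 -0.2
70 92 0.1
90 94 0.5
110 45 0.6
(array([-0.03,  1.21,  0.01]), array([0.  , 0.01, 0.01]))
```

View pics/i.png

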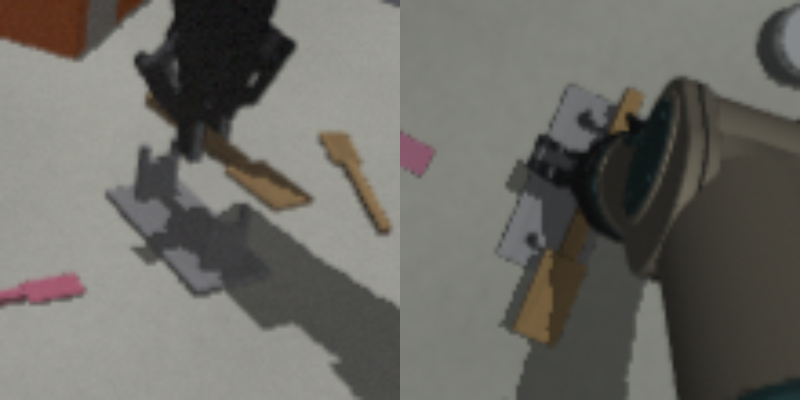

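The spatula is true in the grip: tip at +119.7 mm, lateral offset within 2 mm against ±5 mm of slack. Lowering.

>>> apply_moves(
  targets=[
    [-0.03, 0.3, 0.01, 0, 0.01, 0],
    [0, 0.4, 0, 0, 0, 0],
    [0, 0.25, 0, 0, 0, 0],
    [0, 0.15, 0, 0, 0, 0],
    [0, 0.1, 0, 0, 0, 0],
    [0, 0, 0, 0, 0, 0],
    [0, 0, 0, 0, 0, 0],
  ],
)

```text
clock: 40.38
eef_pos: [504.0, -208.3, 32.4]
tool_rot: [-1.572, 0.002, -0.425]
force: [-4.0, 1.7, 8.2]
width: 12.9
```

>>> apply_moves(
  targets=[
    [0, 0, 0, 0, 0, 0],
    [0, 0, 0, 0, 0, 0],
    [0, 0, 0, 0, 0, 0],
    [0, 0, 0, 0, 0, 0],
    [0, 0, 0, 0, 0, 0],
    [0, 0, 0, 0, 0, 0],
  ],
  jaw=1,
)

```text
clock: 41.12
eef_pos: [504.9, -208.6, 32.1]
tool_rot: [-1.571, 0.0, -0.425]
force: [-0.5, 0.6, -0.5]
width: 85.4
```

>>> apply_moves(
  targets=[
    [0, -0.2, 0, 0, 0, 0],
    [0, -0.5, 0, 0, 0, 0],
    [0, -0.9, 0, 0, 0, 0],
    [0, -0.9, 0, 0, 0, 0],
    [0, -0.9, 0, 0, 0, 0],
    [0, -0.8, 0, 0, 0, 0],
    [-0.8, 0, 0.9, 0, 0, 0],
    [-0.8, 0, 0.9, 0, 0, 0],
    [-0.8, 0, 0.9, 0, 0, 0],
    [-0.8, 0, 0.9, 0, 0, 0],
    [-0.8, 0, 0.9, 0, 0, 0],
    [0, 0, 0, 0, 0, 0],
  ],
)

```text
clock: 42.62
eef_pos: [432.2, 25.1, 200.6]
tool_rot: [-1.57, 0.001, -0.417]
force: [-0.2, -0.8, -0.0]
width: 85.4
```

Run:
```python
from h import *
s=read_state(); print(s['clock'],s['eef_pos'])
a=get_image("side");b=get_image("top"); b0=cv2.imread("pics/top0.png")[:,:,::-1]
m=wood("top",b); k,l,st,ce=cv2.connectedComponentsWithStats(m)
for i in range(1,k):
  if st[i,4]>8: print(st[i],ce[i].round(1))
cv2.imwrite("pics/j.png",np.hstack([cv2.resize(a[80:290,80:390],(440,298)),cv2.resize(b[110:260,280:410],(258,298))])[:,:,::-1])
```

```text
42.625 [432.23307908  25.0888961  200.62562277]
[ 416   52   51   50 1534] [442.8  75.8]
[383  65  18  42 397] [391.5  85.6]
[197 177   6   6  23] [199.1 179.6]
[308 177  35  67 485] [323.3 216.4]
[181 178  12   9  49] [186.7 181.9]
[206 184   6   5  24] [208.6 186. ]
[175 198   6   5  24] [177.6 200. ]
[368 201  39  41 250] [390.1 217.2]
[204 204   6   6  23] [206.7 206.4]
[201 211   6   5  26] [203.5 213. ]
[194 213   6   5  25] [196.8 214.9]
```

View pics/j.png

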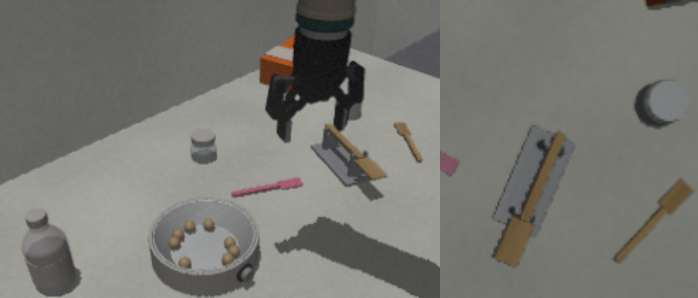

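The spatula is back in its rest: centroid (323.3,216.4) now, (323.8,216.0) before. All 8 beads are in the pot and the bystanders stand as before. Handing in.

```bash
python3 -c "
from cell import *
print(finish_job())"
```

```text
the job is handed in; nothing more can be done
None
```

The job is handed in at about 43 s of the 72 s allowed. I stirred the beads with the wooden spatula, laid it back in its rest, and the last pictures showed everything in order.

- **Stirring:** The tip made about 3.3 clockwise rounds at 30 mm radius after a spiral-in, about 19 mm above the table (the pot floor is at 12 mm). The fingers stayed above the rim, and the forces I read were under about 7 N.
- **Beads:** All 8 are in the pot and clearly moved about.
- **Spatula:** It lies in both notches, pointing as before. Its outline in the top view is within 1 pixel of the start, about 1–2 mm of shift.
- **Bystanders:** Bottle, jar and tin look undisturbed. I judged that by eye in the last pictures and did not measure their positions.
- **What went otherwise than planned:**
  - My first tilt, with the blade towards the robot, stopped at a wrist joint limit. I turned the spatula half round in the air and tilted it the other way.
  - The last stirring move ended with the tip at about 27 mm radius under about 6 N, probably a bead pinched against the wall. I eased off before lifting.
  - The gripper read about 12.7 mm on the 14 mm handle. The grip held throughout.

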